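# Time and hold a shield strip tucked under a lapped slat

## Task

Wind the pressing timer by its key, clockwise in as many partial turns as it takes, until it comes to its stop. Then take the brass shield strip by its wooden rail and slide its flange in under the free front edge of the dark lapped slat on the panel, squarely and in the middle, until the black line on the brass reaches the slat's edge, without lifting the slat. Finish still holding the rail, pressing the strip firmly flat on the panel's board; leave the copper weight, the pigment jar and the loupe where they stand.

Things in the scene. Friction and masses are not known exactly. Their poses are not given: they have to be found in the camera images.
- timer: Blue round clockwork timer, 82 mm across and 34 mm high, fixed to the table, with a white dial on top. Origin: centre of its underside. Green tick of the dial (key unwound) on its +x side, red tick (the stop) 2.7 rad clockwise from it.
- timer_key (a joint): Turn of the timer's winding key in rad: 0 unwound, grows clockwise seen from above, stop at 2.7. It takes about 0.05 to 0.09 N m (a spring stiffens it) and stays where it is left.
- key_grip (a point): Middle of the key's grey wing, on the key's upright axis, 60 mm above the table, where to grip. The wing is 40 mm long along this frame's x (red pointer at the +x end), 10 mm thick along y, and spans z from 13 mm below this point to 13 mm above; the timer's top is 26 mm below.
- strip: Loose brass strip with a beech rail, about 0.15 kg, 110 mm long along its y. The brass flange is 3 mm thick and reaches from x = -6 to x = +66 mm; the upright rail at x = 0 is 12 mm thick (x), 110 mm long (y) and rises from the flange to 48 mm. A black line along y at x = 36 mm, 30 mm behind the free edge, is the depth mark. Origin: underside, below the middle of the rail; z up.
- strip_grip (a point): Point in the middle of the rail, 36 mm above the strip's underside, 12 mm below the rail's top; pinch the rail here across its thickness (along x).
- strip_edge (a point): Middle of the strip's free front edge, at its underside (x = 66, y = 0, z = 0 mm of the strip).
- panel: The wooden panel, fixed to the table, 190 mm (x) by 200 mm (y), 25 mm high overall. Origin: centre of its underside; x points from its open front board towards the hinges of the slat at the back.
- deck: The panel's base board (medium brown), 190 x 200 x 12 mm, same frame as the panel; its top, 12 mm above the table, is what the strip is pressed on. Its front half is bare.
- slot_mouth (a point): Middle of the mouth of the slot below the slat's front edge, on the board's top face, 5 mm in front of the panel's centre; x points straight into the slot, z up. The slot is 7 mm high, 159 mm wide between the side spacers, and 77 mm deep.
- lap (a joint): Lift of the dark lapped slat about its rear hinge in rad, 0 as it lies (95 mm deep, 190 mm long, 5 mm thick, its top 24 mm above the table), grows as its front edge rises. Lightly sprung down: about 0.5 N under its front edge lifts it.
- lap_edge (a point): Middle of the slat's front edge, at half its thickness.
- weight: Bystander: brown copper weight, 41 mm across, 32 mm high. Origin: centre of its underside.
- jar: Bystander: ochre pigment jar with a black cap, 42 mm across, 55 mm high. Origin: centre of its underside.
- loupe: Bystander: black loupe, 37 mm across, 38 mm high. Origin: centre of its underside.

How it is judged:
By the outcome, as a careful person would: the job done as asked, in the order asked, and still so for the second after the job is handed in, while the arm keeps its last pose, push and grip.
It also fails if it takes over 72 s, if anything falls off the work surface, if the arm or the gripper's body presses on something with over 40 N, if the wrist force passes 120 N, or if a joint passes its speed limit or range.

## Robot

A 6-joint arm with a two-finger parallel gripper is mounted at the origin on a cart in front of the work surface, level with it; the furniture and walls round the work are solid. World frame = base frame: x ahead of the robot, y to its left, z up, the work surface at z = 0. Lengths are in m, angles in degrees, forces in N, time in s.
With the tool pointing down it reaches from about 0.4 to 0.825 m from the base axis. Payload 7 kg.
Tool frame: the origin (TCP) lies on the centre line of the jaws, within the pads' length; the fingertips stand 19 mm ahead of it and the grasp point (between the pads) is the TCP (r.tip_extent is the distance from the TCP to the fingertips, in m); z points along the fingers, y is the line along which they close (so a half turn about z gives the same grasp; the last joint's range is limited). The gripper opens to 88 mm and grips with 3 to 60 N. Pads are 19 mm wide; open, the fingers measure 130 mm over their backs; the gripper's body (78 mm by 193 mm) begins 47 mm behind the grasp point.
Start: joints at [-52.076, 20.546, 0.682, 0, -70.136, -16.507], TCP at [0.246, -0.628, 0.246] pointing down, gripper open.
Joint ranges: [-176.03, 176.03], [-82.01, 121.73], [-58.28, 71.71], [-173.87, 95.51], [-174.79, -0.11], [-173.66, 173.66]. Speed limits (degrees/s): [136.94, 136.94, 172.46, 180, 180, 180].

## Interface

Orientations are given as [roll, pitch, yaw] about the fixed x, y, z axes, in that order (R = Rz(yaw) Ry(pitch) Rx(roll)).
In Python, from plant import r gives the robot as it stands. The module is installed in compiled form; this text tells all that it offers.
- The arm moves only by the tool jog_arm, never from a script. Its argument "deltas" is a list that holds one entry, the list of rows, each a list of 5 numbers: the opening, from -1 (shut) to 1 (fully open), then the shift along the world's x, y, z in cm, then the turn about the world's z in rad. In form: [[[claw, dx, dy, dz, turn], ...]]. A call has 1 to 8 rows; each row shifts and turns the commanded pose from where the row before left it; what a row does not reach is not made up. A row lasts 1/8 s, in which the tool goes at most 62.5 mm and 10.7 degrees, less where a joint would pass 70% of its speed; a pose out of reach is approached as far as the arm can. A call with a gripper value outside its range is refused whole. The fingers move at their own pace and stop on an object; "force" is the grip in N (left out, the last holds). Time passes only in rows, so rows that do not move let the fingers close. It gives the time, the measured TCP pose, the force, the opening and the grip force at its end, in the units of the state.
- r.get_state(): the state, without advancing time (a new reading comes with each control period).
- r.capture(name): name is "scene" or "top"; returns the picture (384x512x3 uint8, blue, green, red); there is no depth.
- r.camera_info(name): a dict with "fx", "fy", "cx", "cy" (pixels), "k1" (the pictures are not rectified: a ray, as slopes to the right and down, at radius r is drawn at 1 + k1 r^2 times it, then the intrinsics apply), "view" (4x4, takes a point from world to camera coordinates). Camera axes: x right, y up, looking along -z (the intrinsics and any distortion apply to the point x, -y, -z); pixel columns grow to the right and rows downward; lengths in m; the calibration is good to about 2 mm. A picture is of the moment at which its call begins. camera_info takes no time and is no camera call.
- r.close_job(): hands the job in; it is judged then, once.
The state is a dict: "time_s": time; "joints": joint angles; "qd": joint speeds; "joint_torque": joint torques, N m; "tcp_pos": TCP position; "eef_rot": TCP orientation; "contact_force": force on the tool from outside, world axes, zero at the start; "moment": the same for the moment, N m; "gripper_width": finger opening in m; "gripper_force": force on a finger pad.
Only numpy, scipy, OpenCV 4.12 (cv2) and the standard library are available. Lean on these libraries where they do the work, as an engineer would, in place of code of your own. Each camera call takes 0.05 s, during which the arm holds its last target. There are 200 camera calls.

## Working session

There is one attempt and no reset: what is moved stays moved. The work goes in short steps, Python scripts to look and compute and a tool call to move; the robot and the scene stay as the last step left them, time stands still between calls to the robot, and variables do not carry over. Pictures are saved under pics/ and viewed, at most 10 in all, crops included, and the job is handed in when it is done.

Besides the shell and the picture viewer there is one more tool, called after "Call:" by a JSON object that holds its "op" and its "data", one argument or row to a line. jog_arm: Moves the arm, as the interface text tells. Its arguments: {"type":"object","properties":{"deltas":{"type":"array"},"force":{"type":"number"}},"required":["deltas"]}

```bash
mkdir -p pics; python3 - <<'E'
from plant import r
import cv2,numpy as np
for n in("scene","top"):
    im=r.capture(n); cv2.imwrite(f"pics/{n}0.png",cv2.resize(im,(800,600)))
    i=r.camera_info(n); print(n,{k:np.round(v,4).tolist() for k,v in i.items()})
s=r.get_state(); print(s)
E
```

```text
scene {'fx': 467.6085, 'fy': 467.6085, 'cx': 255.845, 'cy': 196.4582, 'k1': 0.0095, 'view': [[-0.7358, -0.6771, -0.008, 0.3858], [0.4099, -0.4548, 0.7907, -0.2921], [-0.539, 0.5785, 0.6122, -0.8923], [0.0, 0.0, 0.0, 1.0]]}
top {'fx': 491.1968, 'fy': 491.1968, 'cx': 253.3877, 'cy': 187.2204, 'k1': -0.152, 'view': [[0.0233, -0.9997, 0.0086, -0.0401], [0.9816, 0.0245, 0.1893, -0.5318], [-0.1895, 0.0041, 0.9819, -1.203], [0.0, 0.0, 0.0, 1.0]]}
{'time_s': 0.1, 'joints': array([-5.20778329e+01,  2.05878581e+01,  6.38417217e-01, -1.62574937e-02,
       -7.01359426e+01, -1.65056259e+01]), 'qd': array([-0.01747599, -0.0824006 ,  0.18830608,  0.02231915, -0.03722422,
       -0.02323383]), 'joint_torque': array([ 3.48651702e-04, -5.84162843e+01,  2.93752706e+01,  7.01545045e+00,
        1.01451343e-02, -4.51615892e-05]), 'tcp_pos': array([ 0.24627734, -0.62802663,  0.24471046]), 'eef_rot': array([ 1.79913793e+02, -9.60624282e-03, -1.58588987e+02]), 'contact_force': array([-0.53197556,  0.11727463, -0.66610694]), 'moment': array([0.02155608, 0.01442089, 0.00178398]), 'gripper_force': 0.0, 'gripper_width': 0.08759825876807868}
```

View pics/scene0.png

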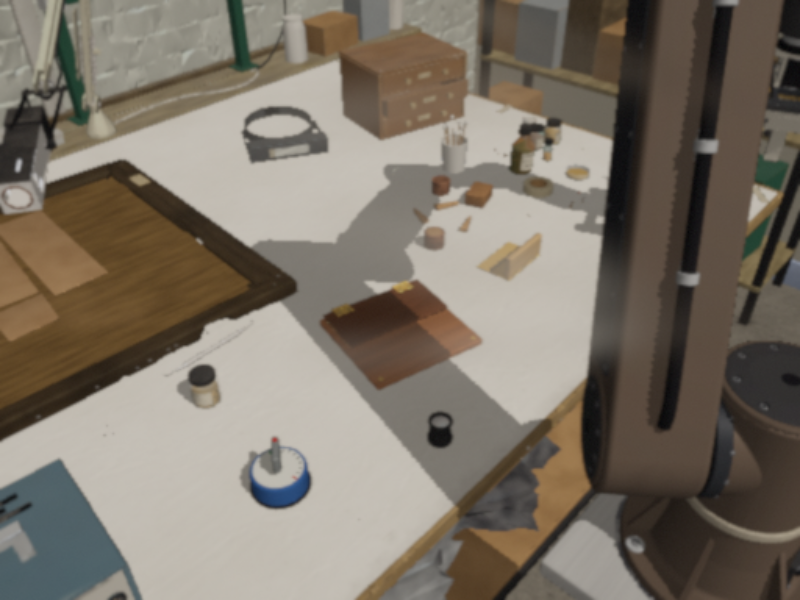

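View pics/top0.png

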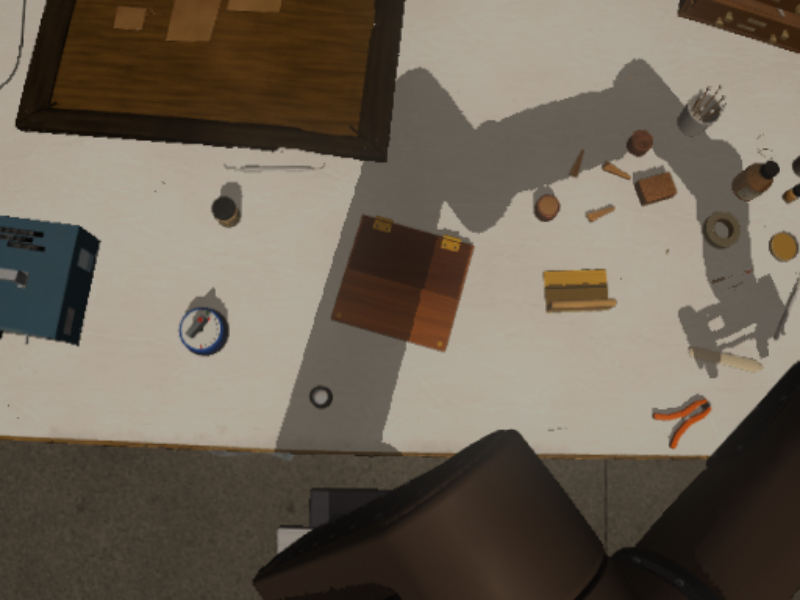

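The timer is at about (203,330) in the 800-wide top view, with its key pointing up-right. The panel is at (402,283) with its hinges at the top, the strip at (580,290) with its flange up, the jar at (225,210), the loupe at (320,397) and the weight at (546,207). Next I'll take enlarged crops.

```bash
cat > h.py <<'E'
from plant import r
import cv2,numpy as np
def mosaic(name,tiles,out,im=None):
    # tiles: (x0,y0,scale,X,Y,W,H) ; tile pixel = (u-x0)*scale
    im=r.capture(name) if im is None else im
    c=np.zeros((600,800,3),np.uint8)
    for x0,y0,s,X,Y,W,H in tiles:
        t=cv2.warpAffine(im,np.array([[s,0,-x0*s],[0,s,-y0*s]],float),(W,H),flags=cv2.INTER_CUBIC)
        for u in range(int(x0),int(x0+W/s)+1):
            if u%10==0:
                p=int((u-x0)*s); cv2.line(t,(p,0),(p,8),(0,255,0),1); cv2.putText(t,str(u),(p+1,18),0,.35,(0,255,0),1)
        for v in range(int(y0),int(y0+H/s)+1):
            if v%10==0:
                p=int((v-y0)*s); cv2.line(t,(0,p),(8,p),(0,255,0),1); cv2.putText(t,str(v),(9,p+4),0,.35,(0,255,0),1)
        c[Y:Y+H,X:X+W]=t
    cv2.imwrite("pics/"+out,c)
def ray(name,u,v):
    i=r.camera_info(name);a=np.array([(u-i["cx"])/i["fx"],(v-i["cy"])/i["fy"]]);p=a.copy()
    for _ in range(20): p=a/(1+i["k1"]*(p@p))
    V=np.array(i["view"]);R=V[:3,:3];o=-R.T@V[:3,3];d=R.T@np.array([p[0],-p[1],-1]);return o,d/np.linalg.norm(d)
def atz(name,u,v,z):
    o,d=ray(name,u,v);return o+d*(z-o[2])/d[2]
def tri(a,b):
    (o1,d1),(o2,d2)=ray("top",*a),ray("scene",*b)
    A=np.stack([d1,-d2],1);t=np.linalg.lstsq(A,o2-o1,rcond=None)[0];p,q=o1+d1*t[0],o2+d2*t[1]
    return (p+q)/2,np.linalg.norm(p-q)
def px(name,P):
    i=r.camera_info(name);c=np.array(i["view"])@np.append(P,1);a=np.array([c[0],-c[1]])/-c[2];a=a*(1+i["k1"]*(a@a))
    return a*[i["fx"],i["fy"]]+[i["cx"],i["cy"]]
E
python3 - <<'E'
from h import *
mosaic("top",[(208,130,4,0,0,400,600),(108,192,8,400,0,400,300),(335,162,5,400,300,400,300)],"t1.png")
mosaic("scene",[(203,177,4,0,0,430,300),(155,272,8,430,0,370,430),(300,145,7,0,300,430,300)],"s1.png")
E
```

```text
(no output)
```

View pics/t1.png

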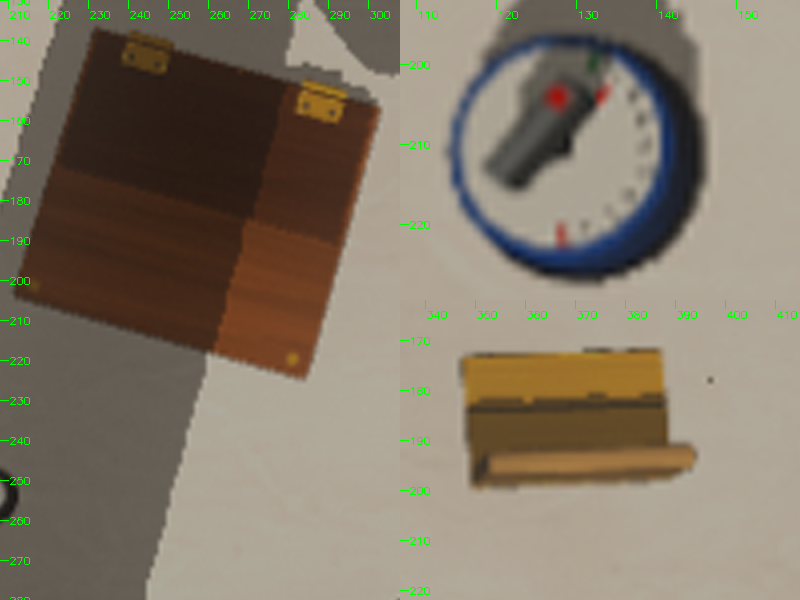

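View pics/s1.png

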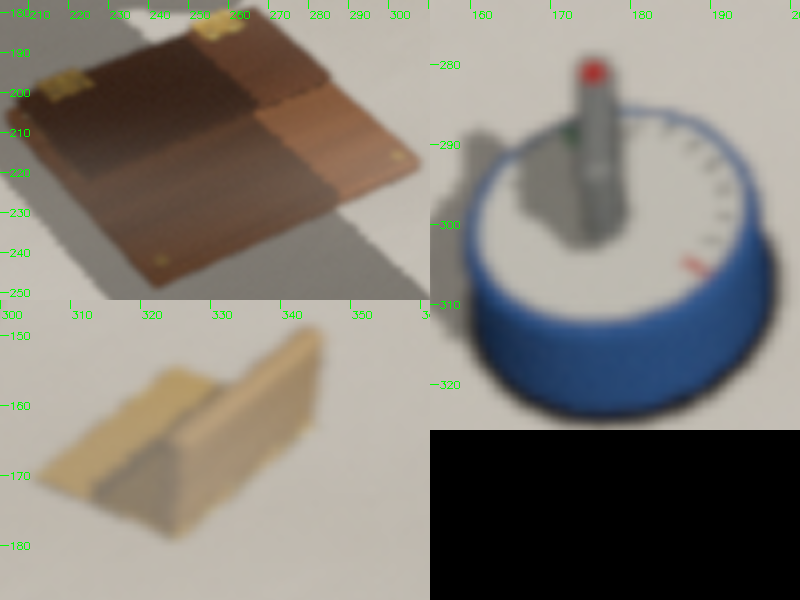

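In the top view the dial centre is at (128.0,210.1). The panel's front corners are at (211.5,204.2) and (284.3,225), and its slat back corners at (231.2,137) and (303,156.2). The strip's free-edge corners are at (347.4,173.4) and (387.2,172), and the middle of its rail top at (373.2,194). The scene crop gives the matching points.

```bash
python3 - <<'E'
from h import *
np.set_printoptions(precision=4,suppress=True)
def T(n,a,b,z):
    p,e=tri(a,b);print(n,p,"gap",round(e,4),"| top@z",atz("top",*a,z),"scene@z",atz("scene",*b,z))
T("dial",(128,210.1),(177.3,298.6),.034)
T("keyred",(108+158/8,192+97/8),(155+163/8,272+72/8),.073)
T("green",(108+194/8,192+60/8),(155+141/8,272+133/8),.034)
T("redtick",(108+161/8,192+235/8),(155+265/8,272+268/8),.034)
T("panFL",(211.5,204.2),(242.5,248.5),.012)
T("panFR",(284.3,225),(307.5,217.7),.012)
print("lap edge", atz("top",208+57/4,130+168/4,.024),atz("top",208+343/4,130+245/4,.024))
print("lap back", atz("top",231.2,137,.024),atz("top",303,156.2,.024))
T("fe1",(347.4,173.4),(305,170.7),.003)
T("fe2",(387.2,172),(325.7,155),.003)
T("rail",(373.2,194),(334.7,157),.048)
print("rail ends",atz("top",335+88/5,162+163/5,.048),atz("top",335+294/5,162+156/5,.048))
T("loupe",(205,254),(281.6,267.5),.038)
T("jar",(144,133),(130,239),.055)
T("weight",(349.5,131),(277.5,148),.032)
a=tri((128,210.1),(177.3,298.6))[0]
print("axis73",px("top",[a[0],a[1],.073]),px("scene",[a[0],a[1],.073]),px("top",[a[0],a[1],.047]))
E
```

```text
dial [0.4681 0.2959 0.0338] gap 0.0012 | top@z [0.4676 0.2955 0.034 ] scene@z [0.4685 0.2963 0.034 ]
keyred [0.4777 0.2876 0.0726] gap 0.0008 | top@z [0.4773 0.2872 0.073 ] scene@z [0.4777 0.2881 0.073 ]
green [0.4956 0.2861 0.0347] gap 0.0002 | top@z [0.4956 0.2862 0.034 ] scene@z [0.4962 0.2858 0.034 ]
redtick [0.4383 0.2932 0.0344] gap 0.0003 | top@z [0.4383 0.2932 0.034 ] scene@z [0.4387 0.2931 0.034 ]
panFL [0.4928 0.0815 0.005 ] gap 0.001 | top@z [0.4921 0.0812 0.012 ] scene@z [0.4872 0.0863 0.012 ]
panFR [ 0.444  -0.1095  0.0075] gap 0.0033 | top@z [ 0.4421 -0.1101  0.012 ] scene@z [ 0.4425 -0.1044  0.012 ]
lap edge [0.5765 0.0553 0.024 ] [ 0.5297 -0.1329  0.024 ]
lap back [0.6726 0.035  0.024 ] [ 0.6248 -0.1568  0.024 ]
fe1 [ 0.5864 -0.2799 -0.    ] gap 0.0006 | top@z [ 0.586  -0.2791  0.003 ] scene@z [ 0.5836 -0.2764  0.003 ]
fe2 [ 0.5929 -0.3902 -0.0009] gap 0.0021 | top@z [ 0.5928 -0.3886  0.003 ] scene@z [ 0.5885 -0.3854  0.003 ]
rail [ 0.5244 -0.3365  0.0468] gap 0.0026 | top@z [ 0.5231 -0.3369  0.048 ] scene@z [ 0.5246 -0.3344  0.048 ]
rail ends [ 0.5202 -0.2828  0.048 ] [ 0.5265 -0.3916  0.048 ]
loupe [0.3618 0.0915 0.0401] gap 0.0033 | top@z [0.3606 0.0907 0.038 ] scene@z [0.3646 0.0907 0.038 ]
jar [0.6712 0.2642 0.0502] gap 0.001 | top@z [0.6693 0.2627 0.055 ] scene@z [0.6668 0.2669 0.055 ]
weight [ 0.6952 -0.2814  0.0322] gap 0.0016 | top@z [ 0.6959 -0.281   0.032 ] scene@z [ 0.6946 -0.2819  0.032 ]
axis73 [124.103  207.6591] [175.4265 285.6927] [126.6187 209.1701]
```

The timer is at (0.468, 0.296) with yaw about -19.6° from the green tick, and the red tick agrees. The key's wing is at about -39.5°. I'll travel above it with yaw -39.5, which leaves joint 6 enough range for the whole winding turn.

Call:
{"op": "jog_arm", "data": {
  "deltas": [
    [[1, 4.4, 4, 0, 0.16], [1, 4.4, 4, 0, 0.16], [1, 4.4, 4, 0, 0.16], [1, 4.4, 4, 0, 0.16], [1, 4.4, 4, 0, 0.16], [1, 0, 6, 0, 0.16], [1, 0, 6, 0, 0.16], [1, 0, 6, 0, 0.16]]
  ],
  "force": 30
}}

```text
time_s: 1.2
tcp_pos: [0.4663, -0.2465, 0.2453]
eef_rot: [180.0, 0.0, -84.9]
contact_force: [0.9, 0.3, -0.0]
gripper_width: 0.0875
gripper_force: 0.0
```

Call:
{"op": "jog_arm", "data": {
  "deltas": [
    [[1, 0, 6, 0, 0.16], [1, 0, 6, 0, 0.16], [1, 0, 6, 0, 0.16], [1, 0, 6, 0, 0.16], [1, 0, 6, 0, 0.16], [1, 0, 6, 0, 0], [1, 0, 6, 0, 0], [1, 0, 6, 0, 0]]
  ]
}}

```text
time_s: 2.2
tcp_pos: [0.466, 0.2337, 0.2458]
eef_rot: [-180.0, -0.0, -39.4]
contact_force: [0.6, -0.5, -0.3]
gripper_width: 0.0874
gripper_force: 0.0
```

Call:
{"op": "jog_arm", "data": {
  "deltas": [
    [[1, 0, 6, -3, 0], [1, 0, 0, -3, 0], [1, 0, 0, 0, 0], [1, 0, 0, 0, 0]]
  ]
}}

```text
time_s: 2.7
tcp_pos: [0.467, 0.2874, 0.1887]
eef_rot: [-180.0, -0.0, -39.4]
contact_force: [-0.0, 0.1, 0.2]
gripper_width: 0.0875
gripper_force: 0.0
```

Call:
{"op": "jog_arm", "data": {
  "deltas": [
    [[1, 0.1, 0.9, -3, 0], [1, 0, 0, -4, 0], [1, 0, 0, -3, 0], [1, 0, 0, -2, 0], [1, 0, 0, -0.8, 0], [1, 0, 0, 0, 0], [1, 0, 0, 0, 0]]
  ]
}}

```text
time_s: 3.58
tcp_pos: [0.4682, 0.297, 0.061]
eef_rot: [-179.9, -0.0, -39.4]
contact_force: [0.1, -0.1, 1.0]
gripper_width: 0.0876
gripper_force: 0.0
```

Call:
{"op": "jog_arm", "data": {
  "deltas": [
    [[-0.5, 0, 0, 0, 0], [-1, 0, 0, 0, 0], [-1, 0, 0, 0, 0], [-1, 0, 0, 0, 0], [-1, 0, 0, 0, 0], [-1, 0, 0, 0, 0], [-1, 0, 0, 0, 0]]
  ],
  "force": 30
}}

```text
time_s: 4.45
tcp_pos: [0.4674, 0.2965, 0.0596]
eef_rot: [180.0, 0.0, -39.4]
contact_force: [-0.7, -1.0, -1.0]
gripper_width: 0.0229
gripper_force: 0.0
```

Call:
{"op": "jog_arm", "data": {
  "deltas": [
    [[-1, 0, 0, 0, 0], [-1, 0, 0, 0, 0], [-1, 0, 0, 0, 0]]
  ]
}}

```text
time_s: 4.82
tcp_pos: [0.4677, 0.2968, 0.0596]
eef_rot: [-180.0, -0.0, -39.4]
contact_force: [2.0, 0.3, -2.8]
gripper_width: 0.0099
gripper_force: 30.0
```

Call:
{"op": "jog_arm", "data": {
  "deltas": [
    [[-1, 0, 0, 0, -0.1], [-1, 0, 0, 0, -0.15], [-1, 0, 0, 0, -0.15], [-1, 0, 0, 0, -0.15], [-1, 0, 0, 0, -0.15], [-1, 0, 0, 0, -0.15], [-1, 0, 0, 0, -0.15], [-1, 0, 0, 0, -0.1]]
  ]
}}

```text
time_s: 5.82
tcp_pos: [0.4679, 0.2969, 0.0596]
eef_rot: [-180.0, 0.0, -102.6]
contact_force: [2.8, 0.7, -2.7]
gripper_width: 0.0098
gripper_force: 29.9
```

```bash
python3 -c "
from plant import r
s=r.get_state();print(s['moment'],s['joints'],s['contact_force'],s['gripper_width'],s['eef_rot'])"
```

```text
[ 0.43064588 -0.91680647  0.07799776] [ 5.26565392e+01  2.03283847e+01 -2.76278639e+01  1.90815639e-02
 -4.19909872e+01 -6.53196992e+01] [ 2.83924771  0.67387319 -2.68889615] 0.009775351172271855 [-1.79966357e+02  4.26069823e-02 -1.02648971e+02]
```

Call:
{"op": "jog_arm", "data": {
  "deltas": [
    [[-1, 0, 0, 0, -0.15], [-1, 0, 0, 0, -0.15], [-1, 0, 0, 0, -0.15], [-1, 0, 0, 0, -0.15], [-1, 0, 0, 0, -0.15], [-1, 0, 0, 0, -0.15], [-1, 0, 0, 0, -0.15], [-1, 0, 0, 0, 0]]
  ]
}}

```text
time_s: 6.82
tcp_pos: [0.468, 0.2968, 0.0596]
eef_rot: [180.0, 0.1, -162.5]
contact_force: [5.7, 0.1, -3.4]
gripper_width: 0.0098
gripper_force: 30.0
```

Call:
{"op": "jog_arm", "data": {
  "deltas": [
    [[-1, 0, 0, 0, -0.05], [-1, 0, 0, 0, -0.05], [-1, 0, 0, 0, 0]]
  ]
}}

```text
time_s: 7.2
tcp_pos: [0.4681, 0.2967, 0.0596]
eef_rot: [180.0, 0.1, -168.1]
contact_force: [6.0, 0.1, -4.4]
gripper_width: 0.0096
gripper_force: 30.0
```

```bash
python3 -c "
from plant import r
s=r.get_state();print(s['moment'],s['joints'],s['contact_force'],s['gripper_width'],s['eef_rot'])"
```

```text
[-0.05495246 -2.02294043  0.01870922] [ 5.26382465e+01  2.03333190e+01 -2.76299931e+01  3.96572382e-02
 -4.19878732e+01 -1.30791042e+02] [ 6.02923752  0.10588932 -4.42080642] 0.009555260857571702 [ 1.79988218e+02  5.43005749e-02 -1.68123335e+02]
```

Call:
{"op": "jog_arm", "data": {
  "deltas": [
    [[-1, 0, 0, 0, -0.05], [-1, 0, 0, 0, -0.05], [-1, 0, 0, 0, 0]]
  ]
}}

```text
time_s: 7.58
tcp_pos: [0.468, 0.2967, 0.0596]
eef_rot: [180.0, 0.1, -173.9]
contact_force: [5.6, -0.9, -4.4]
gripper_width: 0.0093
gripper_force: 30.0
```

```bash
python3 -c "
from plant import r
s=r.get_state();print(s['moment'],s['contact_force'],s['gripper_width'],s['eef_rot'])"
```

```text
[-0.1073679  -2.14091792  0.02538475] [ 5.58048096 -0.91129563 -4.39923553] 0.009338975558534315 [ 1.79982395e+02  5.20636952e-02 -1.73854068e+02]
```

Call:
{"op": "jog_arm", "data": {
  "deltas": [
    [[-1, 0, 0, 0, -0.04], [-1, 0, 0, 0, -0.04], [-1, 0, 0, 0, 0]]
  ]
}}

```text
time_s: 7.95
tcp_pos: [0.468, 0.2967, 0.0596]
eef_rot: [180.0, 0.1, -178.4]
contact_force: [5.3, -0.4, -4.4]
gripper_width: 0.0101
gripper_force: 30.1
```

```bash
python3 -c "
from plant import r
s=r.get_state();print(s['moment'],s['contact_force'],s['gripper_width'],s['eef_rot'])"
```

```text
[-0.1233532  -2.0826839   0.43374684] [ 5.31899541 -0.39566281 -4.42129365] 0.01011706693983344 [ 1.79992454e+02  5.29927649e-02 -1.78382089e+02]
```

The key came to its stop: the moment jumped to 0.43 N m at about -174 to -178°, matching the red tick. I'll release it, rise and travel to above the strip, estimated at (0.5235,-0.337) with yaw 3.4°.

Call:
{"op": "jog_arm", "data": {
  "deltas": [
    [[0.3, 0, 0, 0, 0], [1, 0, 0, 0, 0], [1, 0, 0, 0, 0], [1, 0, 0, 0, 0], [1, 0, 0, 3, 0], [1, 0, 0, 5, 0], [1, 0, 0, 4, 0], [1, 0.5, -5.5, 0, 0.15]]
  ]
}}

```text
time_s: 8.95
tcp_pos: [0.4743, 0.2444, 0.1831]
eef_rot: [179.8, 0.4, -169.7]
contact_force: [1.1, -1.4, -0.9]
gripper_width: 0.0835
gripper_force: 0.0
```

Call:
{"op": "jog_arm", "data": {
  "deltas": [
    [[1, 0.5, -5.5, 0, 0.15], [1, 0.5, -5.5, 0, 0.15], [1, 0.5, -5.5, 0, 0.15], [1, 0.5, -5.5, 0, 0.15], [1, 0.5, -5.5, 0, 0.15], [1, 0.5, -5.5, 0, 0.15], [1, 0.5, -5.5, 0, 0.15], [1, 0.5, -5.5, 0, 0.15]]
  ]
}}

```text
time_s: 9.95
tcp_pos: [0.5124, -0.2002, 0.1798]
eef_rot: [-180.0, 0.0, -101.0]
contact_force: [1.2, 0.4, 0.4]
gripper_width: 0.0877
gripper_force: 0.0
```

Call:
{"op": "jog_arm", "data": {
  "deltas": [
    [[1, 0.5, -5.5, 0, 0.15], [1, 0.5, -5.5, 0, 0.1], [1, 0, -2.8, 0, 0], [1, 0, 0, 0, 0], [1, 0, 0, 0, 0]]
  ]
}}

```text
time_s: 10.58
tcp_pos: [0.5222, -0.3361, 0.1794]
eef_rot: [180.0, 0.0, -87.0]
contact_force: [-0.3, 0.6, -0.5]
gripper_width: 0.0876
gripper_force: 0.0
```

```bash
python3 - <<'E'
from h import *
s=r.get_state();print(s['time_s'],s['tcp_pos'],s['eef_rot'])
im=r.capture("top"); cv2.imwrite("pics/top2.png",im)
mosaic("top",[(108,187,8,0,0,400,600),(325,160,5,400,0,400,300)],"t2.png",im)
m=cv2.imread("pics/t2.png"); sc=r.capture("scene"); mosaic("scene",[(155,272,8,0,0,400,600)],"x.png",sc)
x=cv2.imread("pics/x.png"); m[300:600,400:800]=x[0:300,0:400]; cv2.imwrite("pics/t2.png",m)
E
```

```text
10.575 [ 0.52217019 -0.33607003  0.17935256] [ 1.79973933e+02  2.50178898e-02 -8.69795939e+01]
```

View pics/t2.png

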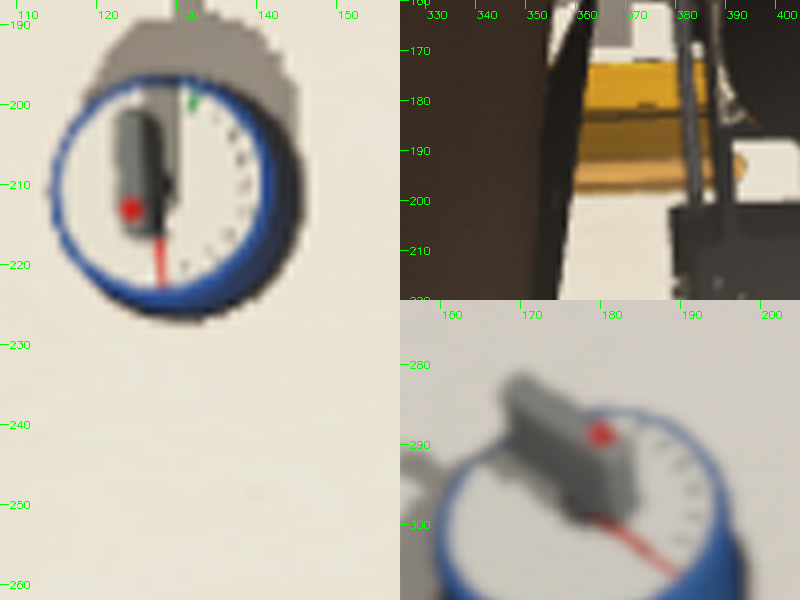

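The key's pointer lies on the red tick at (127,220), so the timer is wound. Now I'll descend on the strip and grip it.

Call:
{"op": "jog_arm", "data": {
  "deltas": [
    [[1, 0.1, -0.1, -4, 0], [1, 0, 0, -4, 0], [1, 0, 0, -3, 0], [1, 0, 0, -2, 0], [1, 0, 0, -1.4, 0], [1, 0, 0, 0, 0], [0, 0, 0, 0, 0], [-0.4, 0, 0, 0, 0]]
  ]
}}

```text
time_s: 11.68
tcp_pos: [0.5241, -0.3376, 0.0367]
eef_rot: [-179.9, -0.0, -87.0]
contact_force: [0.1, 0.1, 0.3]
gripper_width: 0.073
gripper_force: 0.0
```

Call:
{"op": "jog_arm", "data": {
  "deltas": [
    [[-1, 0, 0, 0, 0], [-1, 0, 0, 0, 0], [-1, 0, 0, 0, 0], [-1, 0, 0, 0, 0], [-1, 0, 0, 0, 0], [-1, 0, 0, 0, 0], [-1, 0, 0, 0, 0], [-1, 0, 0, 0, 0]]
  ],
  "force": 45
}}

```text
time_s: 12.68
tcp_pos: [0.5236, -0.3375, 0.0356]
eef_rot: [-180.0, -0.0, -87.0]
contact_force: [0.4, 0.2, -1.1]
gripper_width: 0.0115
gripper_force: 45.0
```

Call:
{"op": "jog_arm", "data": {
  "deltas": [
    [[-1, 0, 0, 3, 0], [-1, 0, 0, 4, 0], [-1, -0.9, 5.4, 0, -0.05], [-1, -0.9, 5.4, 0, -0.05], [-1, -0.9, 5.4, 0, -0.05], [-1, -0.9, 5.4, 0, -0.05], [-1, -0.9, 5.4, 0, -0.05], [-1, -0.8, 5.1, 0, -0.05]]
  ]
}}

```text
time_s: 13.68
tcp_pos: [0.4697, -0.0149, 0.1057]
eef_rot: [-180.0, 0.0, -104.2]
contact_force: [1.0, 0.6, -0.6]
gripper_width: 0.0119
gripper_force: 45.0
```

Call:
{"op": "jog_arm", "data": {
  "deltas": [
    [[-1, 0, 0, -2, 0], [-1, 0, 0, -2, 0], [-1, 0, 0, 0, 0], [-1, 0, 0, 0, 0]]
  ]
}}

```text
time_s: 14.18
tcp_pos: [0.4707, -0.0166, 0.0661]
eef_rot: [-180.0, -0.0, -104.2]
contact_force: [0.3, -0.1, -1.4]
gripper_width: 0.012
gripper_force: 45.0
```

```bash
python3 - <<'E'
from h import *
s=r.get_state();print(s['time_s'],s['tcp_pos'],s['eef_rot'],s['contact_force'],s['gripper_width'])
im=r.capture("top"); cv2.imwrite("pics/top3.png",im)
sc=r.capture("scene"); cv2.imwrite("pics/sc3.png",sc)
mosaic("top",[(208,130,4,0,0,400,600)],"x.png",im);m=cv2.imread("pics/x.png")
mosaic("scene",[(208,170,4,0,0,400,400)],"x.png",sc);x=cv2.imread("pics/x.png")
m[:400,400:]=x[:400,:400];cv2.imwrite("pics/t3.png",m)
E
```

```text
14.175 [ 0.47071902 -0.01657709  0.06609617] [-1.79987449e+02 -3.07513559e-03 -1.04157126e+02] [ 0.26819475 -0.06553562 -1.4310511 ] 0.011956886640520088
```

View pics/t3.png

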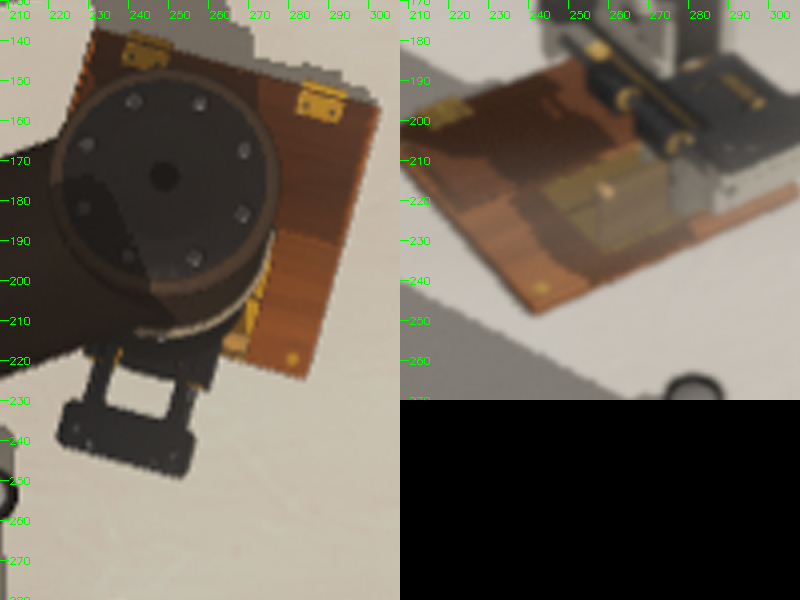

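The strip is held over the front board. Its left end shows in the scene view at about (241,216) and its right end in the top view at about (267,216). I'll overlay the predicted outlines to check the grip offset and the slot.

```bash
cat >> h.py <<'E'
def frame(o,yaw):
    c,s=np.cos(np.radians(yaw)),np.sin(np.radians(yaw));return lambda x,y,z:np.array([o[0]+c*x-s*y,o[1]+s*x+c*y,o[2]+z])
E
cat > ov.py <<'E'
from h import *
import sys
def overlay(tag,C=(.5581,-.0378,0),pyaw=-14.3,new=True,dy=0,regs=((205,160),(225,165))):
    s=r.get_state();t=s['tcp_pos'];yaw=s['eef_rot'][2]+90
    S=frame([t[0],t[1],t[2]-.036],yaw);P=frame(C,pyaw)
    segs=[]
    q=lambda F,pts,col:segs.extend([(F(*a),F(*b),col) for a,b in zip(pts,pts[1:])])
    q(S,[(-.006,-.055,.003),(.066,-.055,.003),(.066,.055,.003),(-.006,.055,.003)],(0,255,0))
    q(S,[(.036,-.055,.003),(.036,.055,.003)],(0,255,0))
    q(S,[(-.006,-.055,.048),(.006,-.055,.048),(.006,.055,.048),(-.006,.055,.048),(-.006,-.055,.048)],(255,255,0))
    q(P,[(0,-.1,.012),(-.095,-.1,.012),(-.095,.1,.012),(0,.1,.012)],(0,0,255))
    q(P,[(.09,-.095,.024),(-.005,-.095,.024),(-.005,.095,.024),(.09,.095,.024),(.09,-.095,.024)],(255,0,255))
    out=[]
    for n,(x0,y0) in zip(("top","scene"),regs):
        im=r.capture(n);k=6 if n=="scene" else 5
        M=np.array([[k,0,-x0*k],[0,k,-y0*k]],float);w=cv2.warpAffine(im,M,(400,600) if n=="top" else (400,600),flags=cv2.INTER_CUBIC)
        for a,b,c in segs:
            pa,pb=[tuple(np.int32(np.round((px(n,p)-[x0,y0])*k))) for p in(a,b)];cv2.line(w,pa,pb,c,1)
        out.append(w)
    cv2.imwrite("pics/"+tag,np.hstack(out))
E
python3 -c "
from ov import *
overlay('o1.png',regs=((230,130),(222,180)))"
```

```text
(no output)
```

View pics/o1.png

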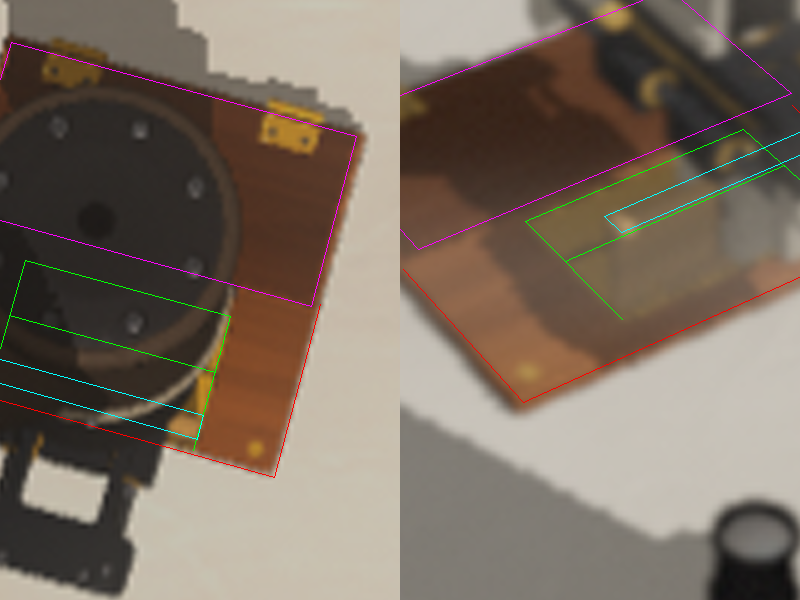

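The overlay fits the strip and panel to about 1 mm. I'll lower the strip to find contact with the board before sliding it in.

Call:
{"op": "jog_arm", "data": {
  "deltas": [
    [[-1, 0, 0.1, -1, 0], [-1, 0, 0, -0.6, 0], [-1, 0, 0, 0, 0], [-1, 0, 0, 0, 0]]
  ]
}}

```text
time_s: 14.88
tcp_pos: [0.4704, -0.0155, 0.0495]
eef_rot: [180.0, -0.0, -104.1]
contact_force: [0.7, -0.5, -1.5]
gripper_width: 0.012
gripper_force: 45.0
```

Call:
{"op": "jog_arm", "data": {
  "deltas": [
    [[-1, 0, 0, -0.1, 0], [-1, 0, 0, 0, 0], [-1, 0, 0, 0, 0]]
  ]
}}

```text
time_s: 15.25
tcp_pos: [0.4705, -0.0155, 0.0487]
eef_rot: [-180.0, 0.0, -104.2]
contact_force: [0.1, -0.2, -1.0]
gripper_width: 0.0118
gripper_force: 45.0
```

Call:
{"op": "jog_arm", "data": {
  "deltas": [
    [[-1, 0, 0, -0.1, 0], [-1, 0, 0, 0, 0], [-1, 0, 0, 0, 0]]
  ]
}}

```text
time_s: 15.62
tcp_pos: [0.4705, -0.0155, 0.0476]
eef_rot: [-180.0, 0.0, -104.2]
contact_force: [-0.1, -0.3, -1.5]
gripper_width: 0.0116
gripper_force: 45.0
```

Call:
{"op": "jog_arm", "data": {
  "deltas": [
    [[-1, 0, 0, -0.1, 0], [-1, 0, 0, 0, 0], [-1, 0, 0, 0, 0]]
  ]
}}

```text
time_s: 16.0
tcp_pos: [0.4705, -0.0155, 0.0476]
eef_rot: [-180.0, 0.0, -104.1]
contact_force: [-4.6, 0.5, 12.6]
gripper_width: 0.0117
gripper_force: 45.0
```

Call:
{"op": "jog_arm", "data": {
  "deltas": [
    [[-1, 0, 0, 0.2, 0], [-1, 0, 0, 0, 0], [-1, 0.5, -0.13, 0, 0], [-1, 0.5, -0.13, 0, 0], [-1, 0.5, -0.13, 0, 0], [-1, 0.5, -0.13, 0, 0], [-1, 0.5, -0.13, 0, 0], [-1, 0, 0, 0, 0]]
  ]
}}

```text
time_s: 17.0
tcp_pos: [0.4959, -0.0221, 0.0485]
eef_rot: [-180.0, 0.0, -104.2]
contact_force: [-0.2, 0.2, -1.2]
gripper_width: 0.0122
gripper_force: 45.0
```

Call:
{"op": "jog_arm", "data": {
  "deltas": [
    [[-1, 0.5, -0.13, 0, 0], [-1, 0.5, -0.13, 0, 0], [-1, 0.5, -0.13, 0, 0], [-1, 0.4, -0.1, 0, 0], [-1, 0, 0, 0, 0], [-1, 0, 0, 0, 0]]
  ]
}}

```text
time_s: 17.75
tcp_pos: [0.5143, -0.0269, 0.0485]
eef_rot: [180.0, -0.0, -104.2]
contact_force: [-0.7, 0.3, -0.9]
gripper_width: 0.012
gripper_force: 45.0
```

```bash
python3 -c "
from ov import *
s=r.get_state();print(s['tcp_pos'],s['eef_rot'],s['contact_force'],s['moment'])
overlay('o2.png',regs=((230,130),(222,180)))"
```

```text
[ 0.51425941 -0.02692909  0.04852043] [ 1.79984122e+02 -6.90489075e-03 -1.04158282e+02] [-0.69155262  0.25538206 -0.88084499] [ 0.03712652  0.04935488 -0.00318096]
```

View pics/o2.png

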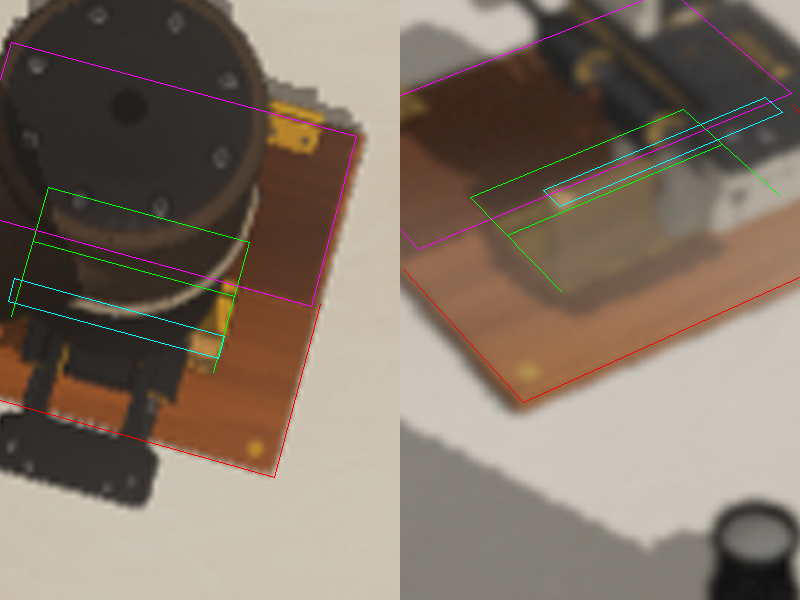

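No contact force, and the flange is entering the slot cleanly. I'll go the remaining 4 mm, then check with a clean crop.

Call:
{"op": "jog_arm", "data": {
  "deltas": [
    [[-1, 0.2, -0.05, 0, 0], [-1, 0.2, -0.05, 0, 0], [-1, 0, 0, 0, 0], [-1, 0, 0, 0, 0]]
  ]
}}

```text
time_s: 18.35
tcp_pos: [0.5184, -0.0279, 0.0486]
eef_rot: [180.0, -0.0, -104.2]
contact_force: [-1.0, -0.3, -1.7]
gripper_width: 0.0118
gripper_force: 45.0
```

```bash
python3 - <<'E'
from h import *
s=r.get_state();print(s['tcp_pos'],s['eef_rot'],s['contact_force'])
im=r.capture("top");sc=r.capture("scene")
mosaic("top",[(264,175,14,0,0,400,600)],"x.png",im);m=cv2.imread("pics/x.png")
mosaic("scene",[(220,190,7,0,0,400,600)],"x.png",sc);m[:,400:]=cv2.imread("pics/x.png")[:,:400]
cv2.imwrite("pics/c1.png",cv2.convertScaleAbs(m,alpha=1.6))
C=frame((.5581,-.0378,0),-14.3);S=frame([*s['tcp_pos'][:2],s['tcp_pos'][2]-.036],s['eef_rot'][2]+90)
for n in("top","scene"):
  print(n,"lap edge top/bot at y=-.055,-.05,.05,.055",[px(n,C(-.005,y,z)).round(1).tolist() for y in(-.055,-.05,.05,.055) for z in(.024,.019)])
  print("line",[px(n,S(.036,y,.003)).round(1).tolist() for y in(-.055,-.05,.05,.055)])
E
```

```text
[ 0.51840393 -0.027886    0.04856126] [ 1.79992875e+02 -1.51498379e-03 -1.04155544e+02] [-1.02950438 -0.26888872 -1.68147463]
top lap edge top/bot at y=-.055,-.05,.05,.055 [[277.3, 187.1], [277.2, 187.5], [275.5, 186.6], [275.4, 187.0], [238.7, 176.4], [238.7, 176.8], [236.8, 175.9], [236.9, 176.3]]
line [[277.2, 187.6], [275.4, 187.1], [238.8, 177.1], [236.9, 176.6]]
scene lap edge top/bot at y=-.055,-.05,.05,.055 [[274.7, 200.7], [274.7, 202.2], [273.2, 201.3], [273.1, 202.8], [240.5, 215.0], [240.5, 216.5], [238.8, 215.7], [238.8, 217.3]]
line [[274.7, 203.2], [273.1, 203.8], [240.6, 217.6], [238.9, 218.3]]
```

View pics/c1.png

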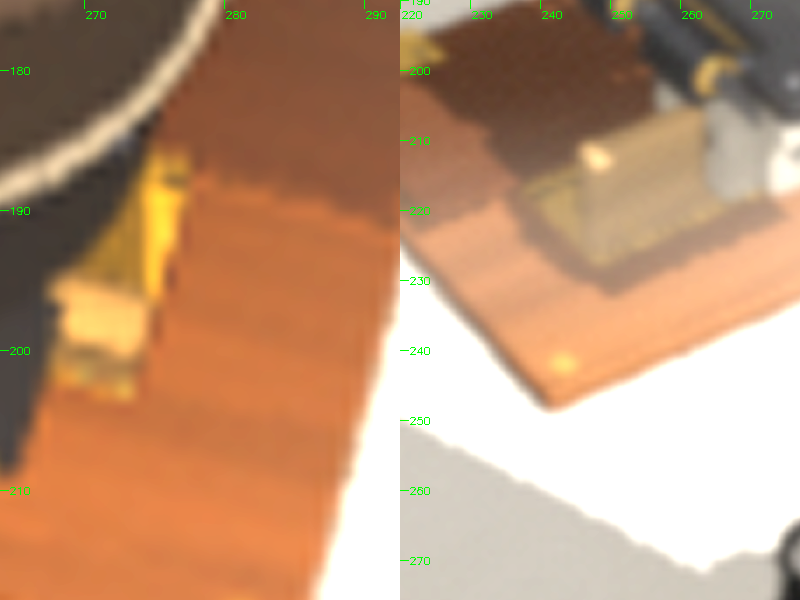

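The right flange end shows in the top view at about (276,187), close to the slat's edge. I'll check the raw pixel profiles against the earlier unobstructed view.

```bash
python3 - <<'E'
from h import *
im=r.capture("top").astype(int);o=cv2.imread("pics/top2.png").astype(int)
sc=r.capture("scene").astype(int)
for u in(274,275,276,277,278):
    print("top u",u); print(" now",[(v,*im[v,u][::-1]) for v in range(184,192)]); print(" bef",[(v,*o[v,u][::-1]) for v in range(184,192)])
for u in(239,241,243,245):
    print("scene u",u,[(v,*sc[v,u][::-1]) for v in range(208,224)])
E
```

```text
top u 274
 now [(184, np.int64(51), np.int64(44), np.int64(37)), (185, np.int64(48), np.int64(39), np.int64(34)), (186, np.int64(51), np.int64(41), np.int64(31)), (187, np.int64(70), np.int64(54), np.int64(32)), (188, np.int64(103), np.int64(75), np.int64(32)), (189, np.int64(123), np.int64(87), np.int64(33)), (190, np.int64(120), np.int64(86), np.int64(33)), (191, np.int64(121), np.int64(86), np.int64(33))]
 bef [(184, np.int64(101), np.int64(54), np.int64(31)), (185, np.int64(106), np.int64(58), np.int64(31)), (186, np.int64(123), np.int64(67), np.int64(32)), (187, np.int64(140), np.int64(76), np.int64(34)), (188, np.int64(134), np.int64(73), np.int64(34)), (189, np.int64(138), np.int64(75), np.int64(35)), (190, np.int64(142), np.int64(77), np.int64(36)), (191, np.int64(138), np.int64(75), np.int64(35))]
top u 275
 now [(184, np.int64(59), np.int64(41), np.int64(31)), (185, np.int64(78), np.int64(50), np.int64(33)), (186, np.int64(105), np.int64(72), np.int64(34)), (187, np.int64(138), np.int64(100), np.int64(37)), (188, np.int64(151), np.int64(108), np.int64(37)), (189, np.int64(1
[... 5520 characters left out ...]
, (210, np.int64(76), np.int64(57), np.int64(44)), (211, np.int64(87), np.int64(68), np.int64(51)), (212, np.int64(93), np.int64(73), np.int64(55)), (213, np.int64(96), np.int64(76), np.int64(58)), (214, np.int64(104), np.int64(85), np.int64(60)), (215, np.int64(106), np.int64(87), np.int64(62)), (216, np.int64(102), np.int64(85), np.int64(62)), (217, np.int64(113), np.int64(95), np.int64(68)), (218, np.int64(115), np.int64(95), np.int64(67)), (219, np.int64(116), np.int64(97), np.int64(70)), (220, np.int64(118), np.int64(99), np.int64(72)), (221, np.int64(122), np.int64(102), np.int64(73)), (222, np.int64(124), np.int64(103), np.int64(74)), (223, np.int64(124), np.int64(104), np.int64(76))]
```

Both views show the black line still about 2.5 mm short of the slat's edge. I'll advance by that and recheck.

Call:
{"op": "jog_arm", "data": {
  "deltas": [
    [[-1, 0.22, -0.06, 0, 0], [-1, 0, 0, 0, 0], [-1, 0, 0, 0, 0]]
  ]
}}

```text
time_s: 18.92
tcp_pos: [0.5206, -0.0285, 0.0486]
eef_rot: [180.0, 0.0, -104.2]
contact_force: [-0.7, -0.7, -1.3]
gripper_width: 0.0116
gripper_force: 45.0
```

```bash
python3 - <<'E'
from h import *
s=r.get_state();print(s['tcp_pos'],s['eef_rot'],s['contact_force'])
im=np.mean([r.capture("top") for _ in range(3)],0).astype(int);sc=r.capture("scene").astype(int)
for u in(275,276,277): print("top",u,[(v,int(im[v,u,2]),int(im[v,u,1])) for v in range(183,192)])
for u in(237,239,241,243): print("scene",u,[(v,int(sc[v,u,2]),int(sc[v,u,1])) for v in range(210,223)])
E
```

```text
[ 0.52064635 -0.02847258  0.04857748] [ 1.79996782e+02  6.10069812e-04 -1.04156662e+02] [-0.70720766 -0.70472313 -1.26737976]
top 275 [(183, 48, 37), (184, 59, 41), (185, 70, 45), (186, 86, 61), (187, 151, 108), (188, 185, 133), (189, 185, 133), (190, 184, 132), (191, 184, 132)]
top 276 [(183, 86, 50), (184, 86, 50), (185, 88, 51), (186, 83, 51), (187, 112, 81), (188, 184, 132), (189, 182, 130), (190, 180, 128), (191, 182, 135)]
top 277 [(183, 87, 51), (184, 86, 51), (185, 88, 52), (186, 85, 50), (187, 103, 73), (188, 173, 122), (189, 145, 99), (190, 128, 83), (191, 120, 71)]
scene 237 [(210, 71, 52), (211, 71, 55), (212, 72, 56), (213, 74, 57), (214, 78, 62), (215, 89, 67), (216, 100, 75), (217, 99, 78), (218, 101, 78), (219, 104, 80), (220, 106, 82), (221, 109, 85), (222, 113, 88)]
scene 239 [(210, 69, 50), (211, 71, 54), (212, 73, 55), (213, 76, 59), (214, 79, 61), (215, 86, 69), (216, 97, 78), (217, 106, 87), (218, 111, 91), (219, 111, 89), (220, 108, 85), (221, 105, 83), (222, 104, 83)]
scene 241 [(210, 70, 52), (211, 73, 55), (212, 74, 56), (213, 77, 60), (214, 82, 64), (215, 91, 72), (216, 99, 82), (217, 104, 88), (218, 119, 99), (219, 123, 102), (220, 120, 99), (221, 117, 95), (222, 110, 88)]
scene 243 [(210, 70, 52), (211, 72, 55), (212, 76, 58), (213, 81, 64), (214, 88, 70), (215, 93, 77), (216, 100, 84), (217, 117, 97), (218, 123, 102), (219, 124, 104), (220, 124, 104), (221, 125, 104), (222, 123, 102)]
```

The black line is now at the slat's edge. Next I'll press down.

Call:
{"op": "jog_arm", "data": {
  "deltas": [
    [[-1, 0, 0, -0.1, 0], [-1, 0, 0, 0, 0], [-1, 0, 0, 0, 0]]
  ],
  "force": 60
}}

```text
time_s: 19.5
tcp_pos: [0.5207, -0.0285, 0.0476]
eef_rot: [-180.0, 0.0, -104.2]
contact_force: [0.5, 0.2, -1.8]
gripper_width: 0.0117
gripper_force: 60.0
```

Call:
{"op": "jog_arm", "data": {
  "deltas": [
    [[-1, 0, 0, -0.1, 0], [-1, 0, 0, 0, 0], [-1, 0, 0, 0, 0]]
  ]
}}

```text
time_s: 19.88
tcp_pos: [0.5207, -0.0284, 0.0476]
eef_rot: [-180.0, 0.0, -104.1]
contact_force: [-4.1, 0.8, 11.6]
gripper_width: 0.0118
gripper_force: 60.0
```

Call:
{"op": "jog_arm", "data": {
  "deltas": [
    [[-1, 0, 0, -0.06, 0], [-1, 0, 0, 0, 0], [-1, 0, 0, 0, 0], [-1, 0, 0, 0, 0]]
  ]
}}

```text
time_s: 20.38
tcp_pos: [0.5207, -0.0285, 0.0475]
eef_rot: [-180.0, 0.0, -104.1]
contact_force: [-6.7, 1.9, 19.1]
gripper_width: 0.0116
gripper_force: 60.0
```

```bash
python3 - <<'E'
from h import *
s=r.get_state();print(s['tcp_pos'],s['eef_rot'],s['contact_force'],s['moment'])
im=r.capture("top").astype(int);sc=r.capture("scene");S=sc.astype(int)
for u in(275,276,277): print("top",u,[(v,int(im[v,u,2]),int(im[v,u,1])) for v in range(183,192)])
for u in(239,241,243): print("scene",u,[(v,int(S[v,u,2]),int(S[v,u,1])) for v in range(210,223)])
mosaic("scene",[(200,165,6,0,0,800,600)],"end.png",sc)
E
```

```text
[ 0.52065994 -0.02847807  0.04753257] [-1.79966625e+02  1.71304668e-03 -1.04122489e+02] [-6.70557354  1.91410292 19.10709259] [ 0.75024124  2.549504   -0.06640691]
top 275 [(183, 49, 38), (184, 59, 41), (185, 70, 45), (186, 71, 51), (187, 128, 92), (188, 186, 134), (189, 186, 134), (190, 184, 133), (191, 184, 132)]
top 276 [(183, 86, 50), (184, 86, 50), (185, 88, 52), (186, 83, 52), (187, 111, 81), (188, 183, 134), (189, 182, 131), (190, 180, 128), (191, 182, 134)]
top 277 [(183, 87, 51), (184, 86, 51), (185, 89, 52), (186, 85, 51), (187, 103, 73), (188, 172, 122), (189, 143, 97), (190, 126, 79), (191, 120, 71)]
scene 239 [(210, 70, 51), (211, 71, 53), (212, 74, 56), (213, 75, 59), (214, 79, 61), (215, 86, 68), (216, 96, 78), (217, 101, 84), (218, 108, 89), (219, 121, 99), (220, 114, 92), (221, 105, 84), (222, 104, 82)]
scene 241 [(210, 69, 51), (211, 72, 54), (212, 75, 58), (213, 77, 60), (214, 83, 65), (215, 96, 78), (216, 107, 88), (217, 107, 89), (218, 119, 98), (219, 127, 106), (220, 128, 107), (221, 119, 98), (222, 110, 90)]
scene 243 [(210, 69, 52), (211, 73, 56), (212, 76, 58), (213, 81, 63), (214, 90, 71), (215, 100, 82), (216, 103, 86), (217, 117, 97), (218, 123, 103), (219, 124, 104), (220, 125, 104), (221, 126, 105), (222, 125, 103)]
```

View pics/end.png

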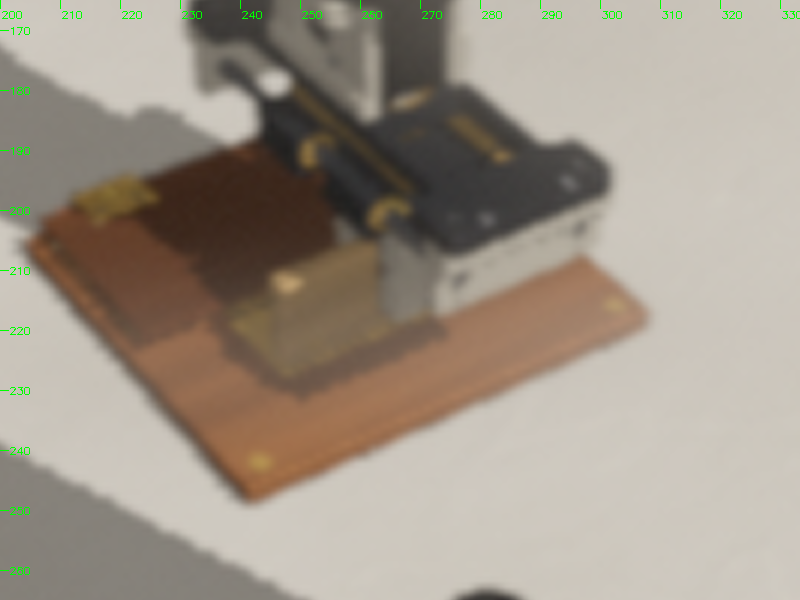

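The flange is under the flat-lying slat at about (238,216), with the line at the edge. I'll press slightly firmer and hand in.

Call:
{"op": "jog_arm", "data": {
  "deltas": [
    [[-1, 0, 0, -0.04, 0], [-1, 0, 0, 0, 0], [-1, 0, 0, 0, 0], [-1, 0, 0, 0, 0]]
  ]
}}

```text
time_s: 20.98
tcp_pos: [0.5207, -0.0284, 0.0475]
eef_rot: [-180.0, 0.0, -104.1]
contact_force: [-8.8, 2.6, 22.6]
gripper_width: 0.0116
gripper_force: 60.0
```

```bash
python3 -c "
from plant import r
s=r.get_state();print(s['tcp_pos'],s['contact_force'],s['eef_rot']);print(r.close_job())"
```

```text
[ 0.52071327 -0.0284422   0.04754451] [-8.76905426  2.55906933 22.64634893] [-1.79954042e+02  4.25960409e-03 -1.04111665e+02]
the job is handed in; nothing more can be done
None
```

I wound the timer to its stop and slid the strip under the slat to the black line (to about 1 mm by the images), and handed the job in at about 21 s still gripping the rail and pressing with about 23 N; no verdict came back.

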